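# Swing the marking mask over the blank and start

## Robot

A 6-joint arm with a two-finger parallel gripper is mounted at the origin on the work surface. World frame = base frame: x ahead of the robot, y to its left, z up, the work surface at z = 0. Lengths are in m, angles in rad, forces in N, time in s.
With the tool pointing down it reaches from about 0.25 to 0.725 m from the base axis. Payload 4 kg.
Tool frame: the origin (TCP) lies midway between the tips of the shut fingers; the grasp point (between the pads) lies 19 mm behind it (hold_point_z is the distance from the TCP to the grasp point, in m); z points along the fingers, y is the line along which they close (so a half turn about z gives the same grasp; the last joint's range is limited). The gripper opens to 85 mm and grips with 20 to 120 N. Pads are 22 mm wide; open, the fingers measure 114 mm over their backs; the gripper's body (76 mm by 85 mm) begins 54 mm behind the grasp point. The pads swing forward as they close: fully open they stand 13 mm farther back than shut.
Start: joints at [-1.278, 0.241, 0.005, 1.335, 0, 1.571], TCP at [0.144, -0.479, 0.231] pointing down, gripper open.
Joint ranges: [-2.72, 2.72], [-1.05, 1.87], [-1.09, 1.28], [-1.99, 2.15], [-1.42, 1.44], [-3.14, 3.14]. Speed limits (rad/s): [2.79, 2.79, 3.14, 3.14, 3.14, 3.14].

## Interface

Orientations are given as a unit quaternion [x, y, z, w].
In Python, from plant import read_state, read_camera, camera_info, sign_off, hold_point_z gives the robot as it stands. The module is installed in compiled form; this text tells all that it offers.
- The arm moves only by the tool drive_tool, never from a script. Its argument "motion" is a list that holds one entry, the list of rows, each a list of 6 numbers: the shift along the tool's x, y, z in mm, then the turn, a rotation vector about the tool's x, y, z in degrees. In form: [[[dx, dy, dz, wx, wy, wz], ...]]. A call has 1 to 8 rows; each row is the pose to reach, as a shift and turn from the pose commanded when the call began, along the tool's axes at that moment; what a row does not reach only later rows make up. A row lasts 1/10 s, in which the tool goes at most 50 mm and 8.59 degrees, less where a joint would pass 70% of its speed; a pose out of reach is approached as far as the arm can. A call with a gripper value outside its range is refused whole. "claw" is the finger opening in mm, from 0 to 85.4, set as the call begins (left out, the last holds). The fingers move at their own pace and stop on an object; the grip force is fixed at half the most. Time passes only in rows, so rows that repeat a pose let the fingers close. It gives the time, the measured TCP pose, the force, the opening and the grip force at its end, in the units of the state.
- read_state(): the state, without advancing time (a new reading comes with each control period).
- read_camera(name): name is "side" or "top"; returns (picture, depth): 420x560x3 uint8, blue, green, red; 420x560 float32, m along the optical axis (not along the pixel's ray), 0 where there is no reading.
- camera_info(name): a dict with "K" (3x3 intrinsics, pixels), "k1" (the pictures are not rectified: a ray, as slopes to the right and down, at radius r is drawn at 1 + k1 r^2 times it, then the intrinsics apply), "world_from_camera" (4x4, takes a point from camera to world coordinates). Camera axes: x right, y up, looking along -z (the intrinsics and any distortion apply to the point x, -y, -z); pixel columns grow to the right and rows downward; lengths in m; the calibration is good to about 2 mm. A picture is of the moment at which its call begins. camera_info takes no time and is no camera call.
- sign_off(): hands the job in; it is judged then, once.
The state is a dict: "time": time; "joint_pos": joint angles; "dq": joint speeds; "tau": joint torques, N m; "ee_pos": TCP position; "orientation": TCP orientation; "force": force on the tool from outside, world axes, zero at the start; "ft_torque": the same for the moment, N m; "finger_gap": opening from 0.0 (shut) to 1.0 (fully open); "grip_force": force on a finger pad.
Only numpy, scipy, OpenCV 4.12 (cv2) and the standard library are available. Lean on these libraries where they do the work, as an engineer would, in place of code of your own. Each camera call takes 0.05 s, during which the arm holds its last target. There are 200 camera calls.

## Task

Push the swing arm of the marking fixture round with a fingertip until the round window at its end lies over the solid round blank (the part with no hole, round not square), so that nothing but the blank shows through the window from straight above. Then press the start button on the control box fully down and let it come back up. Leave the three parts seated in their nests, pick nothing up, and leave the other things on the bench where they are.

Things in the scene. Friction and masses are not known exactly. Their poses are not given: they have to be found in the camera images.
- fixture: Aluminium plate fixed to the bench, 20 mm high. Origin: on the arm's upright pivot axis at bench height, z up; the plate spans -45 to +155 mm along its x, +-150 mm along its y. Three round nests (42 mm across, floor 12 mm above the bench) lie 110 mm from the pivot axis at -1.13, 0 and +1.13 rad from its x axis; each holds one of the three parts, in any order.
- swing (a joint): Dark steel swing arm on the fixture's pivot, seen from above: 0 when it points along the fixture's x, growing counterclockwise, stops at -1.45 and +1.45 rad. It swings level, 4 mm above the parts, is held by friction alone (about 2 N pushed at mid-bar) and stays where it is left. The pivot hub is 32 mm across and reaches 55 mm above the bench.
- window (a point): Centre of the round 26 mm window in the flat ring at the arm's end, 110 mm out from the pivot axis. The ring is 52 mm in outside diameter and lies 28 to 40 mm above the bench; this point is level with its top.
- bar_mid (a point): Point on the centre line of the arm's straight bar, 52 mm out from the pivot axis, 37 mm above the bench. The bar is 18 mm wide, underside 28 mm and top 46 mm above the bench, its sides free from 16 to 84 mm out from the axis.
- blank: The blank: solid brass disc 40 mm across, 12 mm thick, loose in one nest with 1 mm of play, its top 24 mm above the bench. Origin at the centre of its underside.
- bushing: Brass ring 40 mm across with a 20 mm bore, 12 mm thick, loose in another nest. Origin at the centre of its underside.
- square_block: Square brass block 27 x 27 x 12 mm, loose in the remaining nest. Origin at the centre of its underside.
- start (a joint): Start button travel in m: 0 up, 0.006 fully down (a spring, about 5 N when down); it comes back by itself.
- start_top (a point): Centre of the top face of the black start button, 36 mm across, the only button on the control box; it moves straight down when pressed.
- console: White control box fixed to the bench, 120 x 140 x 45 mm, with two small flat white lamps and a grey switch plate on its farther half. Origin at the centre of its underside.
- lens_cap: Loose black lens cap, a disc 84 mm across and 14 mm high, lying on the bench. Origin at the centre of its underside.
- bar_offcut: Loose solid aluminium bar offcut standing upright, 36 mm across, 90 mm high. Origin at the centre of its underside.
- sanding_block: Loose cork sanding block 65 x 100 x 28 mm, lying on the bench. Origin at the centre of its underside.

How it is judged:
On the way, in this order (a step that is already met when the one before it is completed fails the run):
1. the arm's window stands over the solid round blank (centres within 7 mm) (horizontal distance between window and blank below 0.007 m and velocity of joint swing between -0.05 and 0.05 rad/s), for 0.2 s.
2. the start button is pressed down (value of joint start above 0.0045 m), for 0.05 s.
At the end, for the whole second after the job is handed in: The window's centre is within 7 mm (horizontally) of the blank's centre, so that only the blank shows through it, the arm is at rest, the start button has been pressed and is up again, and the three parts are still seated in their nests (horizontal distance between window and blank below 0.007 m and velocity of joint swing between -0.02 and 0.02 rad/s and value of joint start below 0.0015 m and distance of each of blank, bushing, square_block from where it was at the start of the episode below 0.006 m); the robot touches nothing.
It fails at once if the start button was pressed while the window was not over the blank (value of joint start above 0.003 m and horizontal distance between window and blank above 0.008 m).
It fails at once if a part was lifted from its nest (height (world z) of any of blank, bushing, square_block above 0.018 m).
It fails at once if a bystander was moved by more than 20 mm (distance of any of lens_cap, bar_offcut, sanding_block from where it was at the start of the episode above 0.02 m).
It also fails if it takes over 46 s, if anything falls off the work surface, if the arm or the gripper's body presses on something with over 40 N, if the wrist force passes 120 N, or if a joint passes its speed limit or range.

## Working session

There is one attempt and no reset: what is moved stays moved. The work goes in short steps, Python scripts to look and compute and a tool call to move; the robot and the scene stay as the last step left them, time stands still between calls to the robot, and variables do not carry over. Pictures are saved under pics/ and viewed, at most 10 in all, crops included, and the job is handed in when it is done.

Besides the shell and the picture viewer there is one more tool, called after "Emit:" as name(argument=value, ...), one argument or row to a line, values as JSON. drive_tool: Moves the arm, as the interface text tells. Its arguments: {"type":"object","properties":{"motion":{"type":"array"},"claw":{"type":"number"}},"required":["motion"]}

```bash
mkdir -p pics
cat > h.py <<'E'
import numpy as np, cv2
from plant import *
def ray(name,u,v):
    c=camera_info(name);K=np.array(c["K"]);T=np.array(c["world_from_camera"])
    d=np.array([(u-K[0,2])/K[0,0],(v-K[1,2])/K[1,1]]);s=d.copy()
    for _ in range(30): s=d/(1+c["k1"]*(s@s))
    return T[:3,3],T[:3,:3]@np.array([s[0],-s[1],-1])
def on(name,u,v,z):
    o,d=ray(name,u,v);return o+d*(z-o[2])/d[2]
E
python3 - <<'E'
from h import *
for n in("top","side"):
    p,d=read_camera(n);cv2.imwrite(f"pics/{n}0.png",p);np.save(f"{n}0.npy",d)
    c=camera_info(n);print(n,c)
print(read_state())
E
```

```text
top {'K': array([[514.12326437,   0.        , 277.61085521],
       [  0.        , 514.12326437, 207.59084774],
       [  0.        ,   0.        ,   1.        ]]), 'k1': 0.016043570903629602, 'world_from_camera': array([[-0.01735658,  0.99831345, -0.05539855,  0.51315566],
       [-0.99956674, -0.01600772,  0.02470001,  0.03120604],
       [ 0.02377155,  0.05580325,  0.99815876,  1.45214867],
       [ 0.        ,  0.        ,  0.        ,  1.        ]])}
side {'K': array([[407.87617551,   0.        , 279.69515403],
       [  0.        , 407.87617551, 214.82213949],
       [  0.        ,   0.        ,   1.        ]]), 'k1': -0.004010404225165887, 'world_from_camera': array([[-0.94944382,  0.13914499, -0.28141623,  0.34971081],
       [-0.31316986, -0.48241724,  0.81804538,  0.74808155],
       [-0.02193312,  0.86481922,  0.50160409,  0.52278327],
       [ 0.        ,  0.        ,  0.        ,  1.        ]])}
{'time': 0.1, 'joint_pos': array([-1.27796251e+00,  2.41326506e-01,  3.86800598e-03,  1.33520519e+00,
       -2.63913868e-06,  1.57080612e+00]), 'dq': array([-0.00044473, -0.00102587,  0.00385166, -0.00062248,  0.00040572,
        0.00077101]), 'tau': array([ 1.01437863e-04, -3.73139048e+01,  2.53009844e+01,  1.08918379e-02,
        6.04456687e-06, -3.43799293e-06]), 'ee_pos': array([ 0.14416991, -0.47817576,  0.230511  ]), 'orientation': array([ 9.89300463e-01,  1.45889419e-01, -1.37528900e-04, -9.23498730e-04]), 'force': array([ 0.01504853, -0.32885711,  0.66356038]), 'ft_torque': array([ 0.01052407, -0.02647084, -0.00585188]), 'grip_force': 0.0, 'finger_gap': 1.0017872889241837}
```

View pics/top0.png

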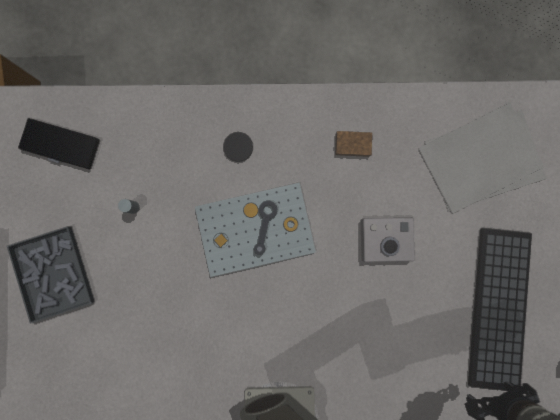

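View pics/side0.png

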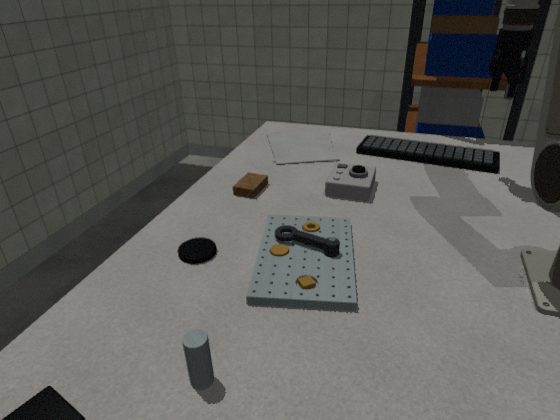

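The top view shows the pivot hub near (259,251) and the ring near (268,210). The blank is at (251,210) in the middle nest, the bushing at (291,224), the square at (221,240), and the black button at (390,246). Next I'll measure these.

```bash
cat > m.py <<'E'
from h import *
import sys
def brass(p):
    h=cv2.cvtColor(p,cv2.COLOR_BGR2HSV);m=cv2.inRange(h,(10,90,70),(35,255,255));return m
def blobs(m,box,amin):
    x0,y0,x1,y1=box;k=np.zeros_like(m);k[y0:y1,x0:x1]=m[y0:y1,x0:x1]
    return [c for c in cv2.findContours(k,cv2.RETR_EXTERNAL,cv2.CHAIN_APPROX_NONE)[0] if cv2.contourArea(c)>amin]
if __name__=="__main__":
    p=cv2.imread("pics/top0.png")
    print("brass")
    for c in blobs(brass(p),(190,180,330,285),30):
        (u,v),r=cv2.minEnclosingCircle(c);print(round(u,1),round(v,1),round(r,1),cv2.contourArea(c),on("top",u,v,.024).round(4))
    h=cv2.cvtColor(p,cv2.COLOR_BGR2HSV)
    print(p[200,215],p[170,200],p[190,300],p[210,262],p[245,390],p[235,261])
    m=((p[...,0].astype(int)-p[...,2])>8).astype(np.uint8)*255
    c=max(blobs(cv2.morphologyEx(m,cv2.MORPH_CLOSE,np.ones((9,9))),(185,170,330,290),1000),key=cv2.contourArea)
    q=cv2.boxPoints(cv2.minAreaRect(c));P=np.array([on("top",u,v,.02)for u,v in q]);print(q,P.round(4),[np.linalg.norm(P[i]-P[i-1]) for i in range(4)])
    g=cv2.inRange(cv2.cvtColor(p,cv2.COLOR_BGR2GRAY),0,70)
    for c in blobs(g,(240,190,285,262),40)+blobs(g,(372,230,408,260),40):
        (u,v),r=cv2.minEnclosingCircle(c);print("dark",u,v,r,cv2.contourArea(c))
    a=cv2.resize(p[175:285,185:335],None,fx=5,fy=5,interpolation=cv2.INTER_CUBIC);cv2.imwrite("pics/crop.png",a)
    b=cv2.resize(p[205:275,350:425],None,fx=5,fy=5,interpolation=cv2.INTER_CUBIC);cv2.imwrite("pics/cropb.png",b)
    d=np.load("top0.npy");print(d[246,390],d[251,259],d[230,370],d[147,238])
E
python3 m.py
```

```text
brass
220.5 240.0 6.0 69.0 [0.5052 0.1554 0.024 ]
290.3 223.8 6.7 124.5 [ 0.5466 -0.0387  0.024 ]
250.5 209.8 6.9 130.0 [0.5874 0.0713 0.024 ]
[120 122 124] [123 125 129] [131 131 123] [70 66 65] [55 55 55] [68 65 64]
[[194.45729 206.95995]
 [298.27185 182.73656]
 [314.37408 251.74605]
 [210.55951 275.96942]] [[ 0.5981  0.2269  0.02  ]
 [ 0.6614 -0.0633  0.02  ]
 [ 0.468  -0.1044  0.02  ]
 [ 0.4066  0.1841  0.02  ]] [np.float64(0.19619938563541095), np.float64(0.2970106594692782), np.float64(0.19772562445730918), np.float64(0.2949805322387494)]
dark 263.0 227.5 27.170854568481445 438.5
dark 390.27777099609375 246.27777099609375 6.842682838439941 126.5
1.3919518 1.3923954 1.4039938 1.445014
```

View pics/crop.png

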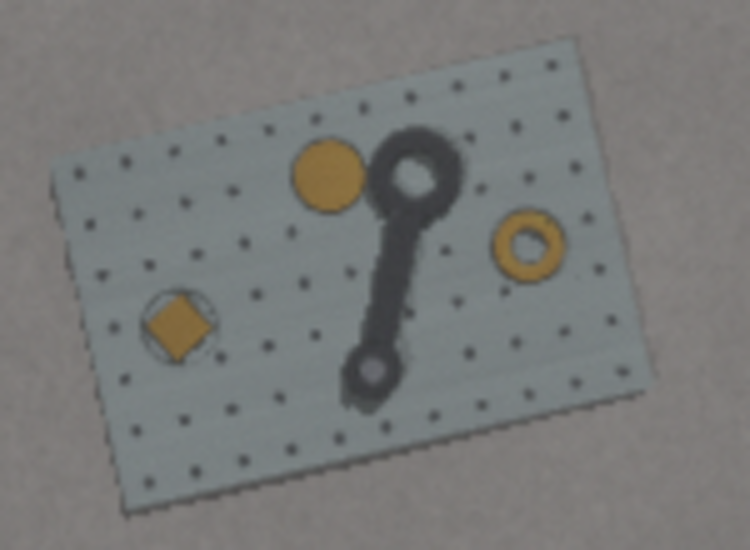

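View pics/cropb.png

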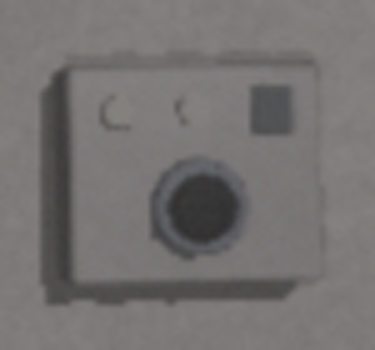

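The crops show the window centre at crop (415,175), i.e. full (267.6,209.6), and the hub top at full (259.2,248.6). The blank lies about 45 mm to the arm's left, towards +y. The button is a black disc inside a grey collar at about (390.3,246.3).

```bash
cat > fit.py <<'E'
from h import *
from m import *
from scipy.optimize import least_squares
S,B,M=[on("top",u,v,.024)[:2] for u,v in((220.5,240),(290.3,223.8),(250.5,209.8))]
w=on("top",267.6,209.6,.04)[:2];hb=on("top",259.2,248.6,.055)[:2]
def f(x):
    c=x[:2];return np.concatenate([c+.11*np.array([np.cos(x[2]+a),np.sin(x[2]+a)])-P for a,P in((0,M),(1.13,S),(-1.13,B))])
r=least_squares(f,[*hb,.2]);x=r.x
print("pivot",x,"res mm",(r.fun*1e3).round(1),"hub",hb,"win",w,np.linalg.norm(w-x[:2]))
print("swing now",np.arctan2(*(w-x[:2])[::-1])-x[2],"target",np.arctan2(*(M-x[:2])[::-1])-x[2],M)
p=cv2.imread("pics/side0.png");
for c in blobs(brass(p),(250,210,360,300),20):
    (u,v),_,_=cv2.minAreaRect(c);print("side",round(u,1),round(v,1),on("side",u,v,.024).round(4))
g=cv2.inRange(cv2.cvtColor(p,cv2.COLOR_BGR2GRAY),0,60)
for c in blobs(g,(340,155,380,185),10):
    (u,v),s,_=cv2.minAreaRect(c);print("sidebtn",u,v,s,[on("side",u,v,z).round(4) for z in(.045,.055,.065)])
d=np.load("top0.npy")
for n,(u,v) in dict(btn=(390,246),box=(370,253),collar=(390,254),bench=(350,280)).items():
    o,dd=ray("top",u,v);k=np.median(d[v-1:v+2,u-1:u+2]);print(n,(o+dd*k).round(4))
print([on("top",390.3,246.3,z).round(4) for z in(.045,.055,.065)])
E
python3 fit.py
```

```text
pivot [0.48001869 0.04848937 0.21046706] res mm [ 0.1  0.2 -0.1  0.2 -0.  -0.4] hub [0.4802954  0.04842497] win [0.58643971 0.02389066] 0.10922696066994912
swing now -0.43762286848439413 target -0.0011574328951299562 [0.58747991 0.07131637]
side 306.0 280.5 [0.5033 0.1575 0.024 ]
side 279.0 249.0 [0.5855 0.0729 0.024 ]
side 311.0 226.0 [ 0.5435 -0.0364  0.024 ]
sidebtn 358.0 171.0 (18.0, 12.0) [array([ 0.4817, -0.3281,  0.045 ]), array([ 0.4789, -0.3056,  0.055 ]), array([ 0.4762, -0.2831,  0.065 ])]
btn [ 0.4813 -0.3049  0.0661]
box [ 0.4627 -0.2544  0.0454]
collar [ 0.4595 -0.3062  0.0581]
bench [ 0.3864 -0.2049  0.0007]
[array([ 0.48  , -0.3109,  0.045 ]), array([ 0.4802, -0.3084,  0.055 ]), array([ 0.4805, -0.306 ,  0.065 ])]
```

Emit:
drive_tool(
  motion=[
    [[30,-19,0,0,0,0],[70,-44,0,0,0,0],[110,-70,0,0,0,0],[150,-95,0,0,0,0],[190,-120,0,0,0,0],[230,-146,0,0,0,0],[270,-171,0,0,0,0],[300,-190,0,0,0,0]],
  ],
  claw=0,
)

```text
time: 0.9
ee_pos: [0.3778, -0.208, 0.2311]
orientation: [0.989, 0.147, -0.0, -0.0]
force: [-0.2, -0.7, -0.6]
finger_gap: 0.001
grip_force: 0.0
```

Emit:
drive_tool(
  motion=[
    [[35,-22,15,0,0,1],[70,-44,30,0,0,2],[105,-66,45,0,0,3],[140,-89,60,0,0,4],[175,-111,75,0,0,4.7],[205,-130,90,0,0,4.7],[222,-141,100,0,0,4.7],[222,-141,100,0,0,4.7]],
  ],
)

```text
time: 1.7
ee_pos: [0.5486, -0.0088, 0.1288]
orientation: [0.994, 0.107, -0.002, -0.0]
force: [-0.4, -0.8, -0.1]
finger_gap: 0.002
grip_force: 0.0
```

```bash
cat > st.py <<'E'
from h import *
s=read_state();o=s["orientation"];th=2*np.arctan2(o[1],o[0]);c,n=np.cos(.2105),np.sin(.2105)
d=s["ee_pos"][:2]-[.4800,.0485]
print(s["time"],s["ee_pos"].round(4),o.round(4),"th",th,"fix mm",(1e3*np.array([c*d[0]+n*d[1],-n*d[0]+c*d[1]])).round(1),s["finger_gap"],s["force"].round(1))
E
python3 st.py
```

```text
1.7 [ 0.5486 -0.0088  0.1288] [ 9.943e-01  1.071e-01 -1.800e-03 -5.000e-04] th 0.21452424906242515 fix mm [ 55.1 -70.4] 0.0017893176157578552 [-0.4 -0.8 -0.1]
```

Emit:
drive_tool(
  motion=[
    [[0,0,25,0,0,0],[0,0,50,0,0,0],[0,0,75,0,0,0],[0,0,90,0,0,0],[0,0,96,0,0,0],[0,0,96,0,0,0]],
  ],
)

```text
time: 2.3
ee_pos: [0.5476, -0.0118, 0.0348]
orientation: [0.994, 0.105, -0.001, -0.0]
force: [-0.8, 0.1, 0.2]
finger_gap: 0.001
grip_force: 0.0
```

Emit:
drive_tool(
  motion=[
    [[0,-5,0,0,0,0],[0,-10,0,0,0,0],[0,-15,0,0,0,0],[0,-20,0,0,0,0],[0,-25,0,0,0,0],[0,-29,0,0,0,0],[0,-32,0,0,0,0],[0,-32,0,0,0,0]],
  ],
)

```text
time: 3.1
ee_pos: [0.5421, 0.0206, 0.0355]
orientation: [0.994, 0.105, 0.0, -0.0]
force: [1.4, -2.2, 0.6]
finger_gap: 0.0
grip_force: 0.7
```

```bash
python3 st.py
python3 - <<'E'
from h import *
for n,(x0,y0,x1,y1) in dict(top=(185,175,335,285),side=(240,200,370,310)).items():
    p,d=read_camera(n);cv2.imwrite(f"pics/{n}1.png",p)
    cv2.imwrite(f"pics/{n}1c.png",cv2.resize(p[y0:y1,x0:x1],None,fx=5,fy=5,interpolation=cv2.INTER_CUBIC))
E
```

```text
3.1 [0.5421 0.0206 0.0355] [ 9.944e-01  1.054e-01  3.000e-04 -1.000e-04] th 0.21124765811044155 fix mm [ 54.9 -40.3] 7.210462101753133e-05 [ 1.4 -2.2  0.6]
```

View pics/side1c.png

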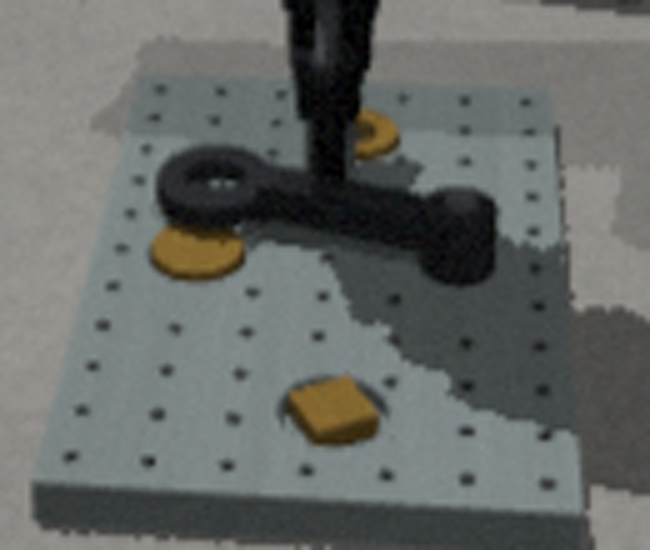

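The side view shows the finger touching the bar, with the window centre near crop (217,182), i.e. full (283,236). The blank is still part-exposed in front of it.

```bash
cat > ang.py <<'E'
from h import *
import sys
n,u,v=sys.argv[1],float(sys.argv[2]),float(sys.argv[3])
d=on(n,u,v,.04)[:2]-[.4800,.0485]
if n=="side": d-= [-.002,.0018]   # side camera bias seen on the parts
a=np.arctan2(d[1],d[0])-.2105;print("r",np.hypot(*d),"swing",a,"blank off mm",110*a)
E
python3 ang.py side 283 236.2
```

```text
r 0.10689063414040705 swing -0.24801502347755922 blank off mm -27.281652582531514
```

View pics/top1c.png

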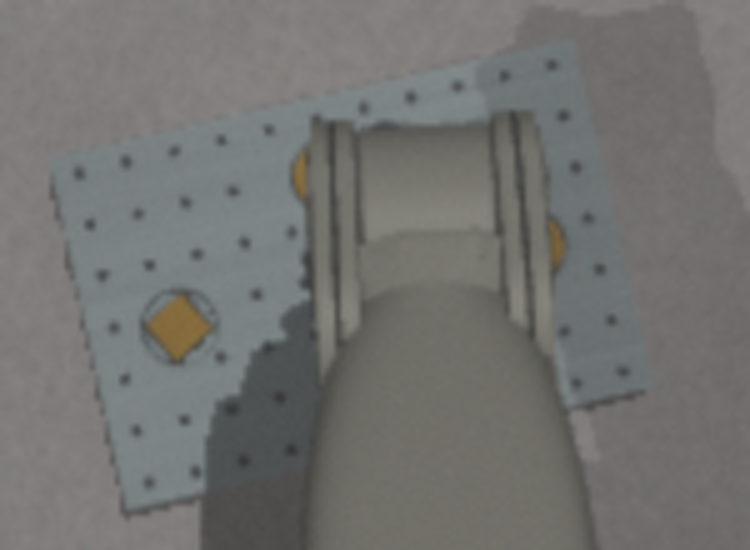

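The top view is blocked by the wrist. The side view gives a swing of -0.248 rad, which matches a finger half-width of 14.5 mm, so I'll push about 16 mm more and then back off.

Emit:
drive_tool(
  motion=[
    [[0,-4,0,0,0,0],[0,-8,0,0,0,0],[0,-11,0,0,0,0],[0,-13,0,0,0,0],[0,-15,0,0,0,0],[0,-16,0,0,0,0],[0,-16,0,0,0,0],[0,-16,0,0,0,0]],
  ],
)

```text
time: 4.0
ee_pos: [0.5382, 0.036, 0.0352]
orientation: [0.994, 0.105, -0.0, -0.0]
force: [1.8, -1.2, 1.8]
finger_gap: -0.001
grip_force: 0.8
```

```bash
python3 st.py
python3 - <<'E'
from h import *
x0,y0,x1,y1=(240,200,370,310);p,d=read_camera("side");cv2.imwrite("pics/side2.png",p)
cv2.imwrite("pics/side2c.png",cv2.resize(p[y0:y1,x0:x1],None,fx=5,fy=5,interpolation=cv2.INTER_CUBIC))
E
```

```text
4.0 [0.5382 0.036  0.0352] [ 9.944e-01  1.053e-01 -3.000e-04 -3.000e-04] th 0.21094920319400232 fix mm [ 54.3 -24.3] -0.0009346728759211395 [ 1.8 -1.2  1.8]
```

View pics/side2c.png

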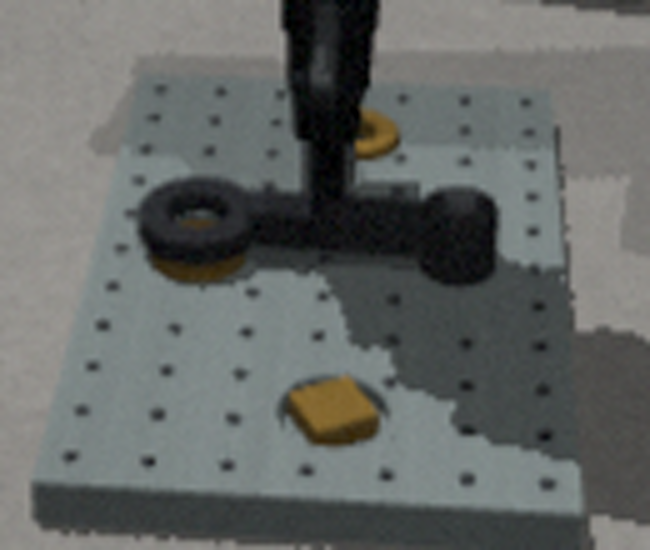

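The arm now lies over the blank, with the window at about full (280,242) and brass showing through it. I'll back off, rise, and head for the button, then check from above.

Emit:
drive_tool(
  motion=[
    [[0,4,0,0,0,0],[0,12,0,0,0,0],[0,15,-15,0,0,0],[0,15,-40,0,0,0],[0,15,-70,0,0,0],[-10,40,-100,0,0,0],[-26,77,-100,0,0,0],[-42,115,-100,0,0,0]],
  ],
)

```text
time: 4.85
ee_pos: [0.5218, -0.0865, 0.1365]
orientation: [0.994, 0.106, 0.001, 0.0]
force: [-0.1, -1.1, -0.4]
finger_gap: -0.0
grip_force: 0.0
```

Emit:
drive_tool(
  motion=[
    [[-16,39,0,0,0,0],[-32,78,0,0,0,0],[-48,117,0,0,0,0],[-64,156,0,0,0,0],[-78,190,0,0,0,0],[-86,208,0,0,0,0],[-86,208,0,0,0,0]],
  ],
)

```text
time: 5.55
ee_pos: [0.4794, -0.3097, 0.1347]
orientation: [0.995, 0.103, -0.0, -0.0]
force: [-0.7, 0.0, -0.9]
finger_gap: 0.002
grip_force: 0.0
```

```bash
python3 st.py
python3 - <<'E'
from h import *
from m import *
p,d=read_camera("top");cv2.imwrite("pics/top3.png",p);x0,y0,x1,y1=(185,175,335,285)
cv2.imwrite("pics/top3c.png",cv2.resize(p[y0:y1,x0:x1],None,fx=5,fy=5,interpolation=cv2.INTER_CUBIC))
for c in blobs(brass(p),(190,180,330,285),8):
    (u,v),r=cv2.minEnclosingCircle(c);m=cv2.moments(c);print(m["m10"]/m["m00"],m["m01"]/m["m00"],r)
# expected window pixel offset between z=.024 and .04
E
```

```text
5.55 [ 0.4794 -0.3097  0.1347] [ 9.947e-01  1.028e-01 -5.000e-04 -2.000e-04] th 0.20587843809303383 fix mm [ -75.4 -350.2] 0.002492756433125916 [-0.7  0.  -0.9]
220.32608695652175 240.0 6.020897388458252
290.26029216467464 223.8937583001328 6.753474712371826
251.68199233716473 209.6053639846743 4.155292510986328
```

View pics/top3c.png

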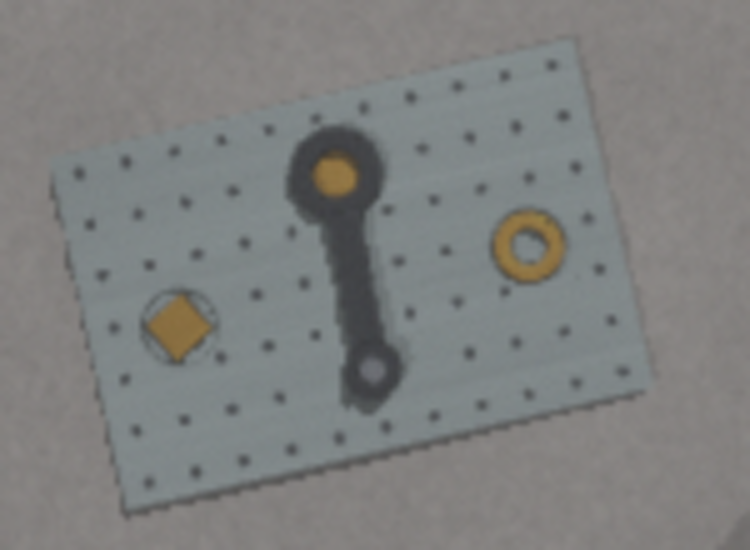

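The window at crop (335,175) shows only brass, and its centre is full (251.7,209.6). I'll check the offset in mm.

```bash
python3 ang.py top 251.7 209.5; python3 ang.py top 252 209.1;python3 -c "
from h import *
print(on('top',251.7,209.5,.037)[:2]-on('top',250.5,209.8,.024)[:2])"
```

```text
r 0.10909755105575493 swing -0.03487736057446722 blank off mm -3.836509663191394
r 0.11002612236458825 swing -0.044116445627920164 blank off mm -4.852809019071218
[ 9.72618114e-05 -3.67747196e-03]
```

About 4 mm short: within tolerance, but I'll go back and nudge it 2 mm for margin.

Emit:
drive_tool(
  motion=[
    [[15,-38,0,0,0,0],[31,-77,0,0,0,0],[47,-116,0,0,0,0],[63,-155,0,0,0,0],[79,-194,0,0,0,0],[95,-233,0,0,0,0],[111,-268,0,0,0,0],[122,-295,0,0,0,0]],
  ],
)

```text
time: 6.4
ee_pos: [0.538, 0.0108, 0.1352]
orientation: [0.994, 0.107, -0.0, -0.001]
force: [0.5, -0.8, -0.1]
finger_gap: 0.0
grip_force: 0.0
```

Emit:
drive_tool(
  motion=[
    [[6,-5,0,0,0,0],[6,-10,0,0,0,0],[6,-10,25,0,0,0],[6,-10,50,0,0,0],[6,-10,75,0,0,0],[6,-10,92,0,0,0],[6,-10,100,0,0,0],[6,-10,100,0,0,0]],
  ],
)

```text
time: 7.2
ee_pos: [0.5409, 0.0175, 0.0342]
orientation: [0.995, 0.105, -0.002, -0.0]
force: [0.3, -0.3, 0.9]
finger_gap: -0.002
grip_force: 0.0
```

```bash
python3 st.py
```

```text
7.2 [0.5409 0.0175 0.0342] [ 9.945e-01  1.046e-01 -1.500e-03 -1.000e-04] th 0.20968405636499024 fix mm [ 53.1 -43. ] -0.0020314068642566306 [ 0.3 -0.3  0.9]
```

Emit:
drive_tool(
  motion=[
    [[0,-5,0,0,0,0],[0,-10,0,0,0,0],[0,-14,0,0,0,0],[0,-17,0,0,0,0],[0,-19,0,0,0,0],[0,-20.5,0,0,0,0],[0,-20.5,0,0,0,0],[0,-20.5,0,0,0,0]],
  ],
)

```text
time: 8.0
ee_pos: [0.5387, 0.0382, 0.0357]
orientation: [0.994, 0.105, 0.001, 0.0]
force: [1.7, -2.3, 2.2]
finger_gap: 0.002
grip_force: 1.0
```

Emit:
drive_tool(
  motion=[
    [[0,4,0,0,0,0],[0,12,0,0,0,0],[0,17,-15,0,0,0],[0,17,-40,0,0,0],[0,17,-70,0,0,0],[-10,40,-100,0,0,0],[-26,77,-100,0,0,0],[-42,115,-100,0,0,0]],
  ],
)

```text
time: 8.8
ee_pos: [0.5213, -0.0841, 0.1364]
orientation: [0.994, 0.106, 0.001, 0.0]
force: [0.0, -1.3, -0.7]
finger_gap: -0.002
grip_force: 0.0
```

Emit:
drive_tool(
  motion=[
    [[-16,39,0,0,0,0],[-32,78,0,0,0,0],[-48,117,0,0,0,0],[-64,156,0,0,0,0],[-78,190,0,0,0,0],[-86,210,0,0,0,0],[-86,210,0,0,0,0]],
  ],
)

```text
time: 9.5
ee_pos: [0.4794, -0.3095, 0.1347]
orientation: [0.995, 0.103, -0.0, -0.0]
force: [0.2, 1.3, -0.8]
finger_gap: -0.002
grip_force: 0.0
```

```bash
python3 st.py
python3 - <<'E'
from h import *
from m import *
p,d=read_camera("top");cv2.imwrite("pics/top4.png",p)
for c in blobs(brass(p),(190,180,330,285),8):
    m=cv2.moments(c);u,v=m["m10"]/m["m00"],m["m01"]/m["m00"];print(u,v,cv2.contourArea(c),1e3*(on('top',u,v,.037)[:2]-on('top',250.5,209.8,.024)[:2]))
E
```

```text
9.5 [ 0.4794 -0.3095  0.1347] [ 9.947e-01  1.027e-01 -4.000e-04 -1.000e-04] th 0.20572845746983118 fix mm [ -75.4 -349.9] -0.0017496996657099476 [ 0.2  1.3 -0.8]
220.32608695652175 240.0 69.0 [-82.19088623  83.39844777]
290.21017402945114 223.90093708165995 124.5 [ -41.32484156 -109.05523612]
250.46511627906978 209.75968992248062 43.0 [-0.56387764 -0.27077983]
```

The window is now within 1 mm of the blank's centre. Next the button.

Emit:
drive_tool(
  motion=[
    [[0,-3,20,0,0,0],[0,-3,40,0,0,0],[0,-3,55,0,0,0],[0,-3,62,0,0,0],[0,-3,66,0,0,0],[0,-3,66,0,0,0]],
  ],
)

```text
time: 10.15
ee_pos: [0.4802, -0.3028, 0.0692]
orientation: [0.994, 0.106, -0.0, -0.0]
force: [0.2, 0.0, -0.3]
finger_gap: -0.004
grip_force: 0.0
```

Emit:
drive_tool(
  motion=[
    [[0,0,1,0,0,0],[0,0,2,0,0,0],[0,0,3,0,0,0],[0,0,4,0,0,0],[0,0,4,0,0,0]],
  ],
)

```text
time: 10.65
ee_pos: [0.4807, -0.3036, 0.0658]
orientation: [0.994, 0.105, 0.001, 0.0]
force: [0.6, -0.9, 1.4]
finger_gap: -0.0
grip_force: 1.0
```

Emit:
drive_tool(
  motion=[
    [[0,0,1,0,0,0],[0,0,2,0,0,0],[0,0,3,0,0,0],[0,0,4,0,0,0],[0,0,5,0,0,0],[0,0,5,0,0,0]],
  ],
)

```text
time: 11.25
ee_pos: [0.4806, -0.3037, 0.061]
orientation: [0.994, 0.105, 0.001, 0.0]
force: [-0.5, 0.5, 6.8]
finger_gap: -0.002
grip_force: 3.5
```

Emit:
drive_tool(
  motion=[
    [[0,0,1,0,0,0],[0,0,1.7,0,0,0],[0,0,1.7,0,0,0]],
  ],
)

```text
time: 11.55
ee_pos: [0.4807, -0.3037, 0.0609]
orientation: [0.994, 0.105, 0.001, 0.001]
force: [-2.0, 2.1, 15.8]
finger_gap: 0.004
grip_force: 7.8
```

Force jumps while z stays at 0.061, so the button is bottomed out. I'll retract and do a final check.

Emit:
drive_tool(
  motion=[
    [[0,0,-5,0,0,0],[0,0,-15,0,0,0],[0,0,-40,0,0,0],[0,0,-75,0,0,0],[0,0,-90,0,0,0],[0,0,-90,0,0,0],[0,0,-90,0,0,0]],
  ],
)

```text
time: 12.25
ee_pos: [0.4796, -0.3031, 0.1478]
orientation: [0.994, 0.105, -0.001, -0.0]
force: [-0.2, -0.3, -0.9]
finger_gap: 0.002
grip_force: 0.0
```

```bash
python3 st.py
python3 - <<'E'
from h import *
from m import *
p,d=read_camera("top")
for c in blobs(brass(p),(190,180,330,285),8):
    m=cv2.moments(c);print(m["m10"]/m["m00"],m["m01"]/m["m00"])
print(sign_off())
E
```

```text
12.25 [ 0.4796 -0.3031  0.1478] [ 9.945e-01  1.052e-01 -7.000e-04 -5.000e-04] th 0.21069889919006243 fix mm [ -73.9 -343.7] 0.0017428695891364805 [-0.2 -0.3 -0.9]
220.32608695652175 240.0
290.26029216467464 223.8937583001328
250.46511627906978 209.75968992248062
the job is handed in; nothing more can be done
None
```

The job is handed in, with no verdict returned: the window measured within about 1 mm of the blank's centre, the start button was pressed to its stop and released (its return was not checked separately), and the parts had not moved in the last camera check.

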